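Make up two bench kits

TASK

Make up two kits from the stock standing on the desk: put the brown glass bottle, the red-capped vial and the green-capped vial in the white tray, and the blue-capped bottle and the brass check weight in the blue tray. In each tray the bottle stands in the large well and every smaller thing stands upright in a small well of its own; set them down rather than drop them, and leave the yellow-capped vial where it is, standing.

Things in the scene. Friction and masses are not known exactly. Their poses are not given: they have to be found in the camera images.
- white_tray: White moulded tray, 112 x 142 x 14 mm (x, y, z), fixed. Origin: centre of its underside. Square wells with dark floor pads, floors 4 mm and rims 14 mm above the underside: a large one 80 x 80 mm at x=0, y=-27 mm; two small ones 50 x 50 mm at x=-27 and x=+27, y=+42 mm. Walls 4 mm thick (16 mm beside the large well). Its y axis starts within 25 degrees of world +y.
- blue_tray: Blue moulded tray, 112 x 142 x 14 mm (x, y, z), fixed. Origin: centre of its underside. Square wells with dark floor pads, floors 4 mm and rims 14 mm above the underside: a large one 80 x 80 mm at x=0, y=-27 mm; two small ones 50 x 50 mm at x=-27 and x=+27, y=+42 mm. Walls 4 mm thick (16 mm beside the large well). Its y axis starts within 25 degrees of world +y.
- amber_bottle: upright brown (amber) glass bottle with a paper label and a small black cap, 90 mm tall, 100 g: straight round body 46 mm in diameter up to 51 mm above its underside, shoulder narrowing to 40 mm at 60 mm and on to the neck at 74 mm, cap 22 mm in diameter. Origin: centre of the underside, z up. Belongs in the white tray.
- buffer_bottle: upright reagent bottle with a blue screw cap, 103 mm tall, 140 g; straight round body 56 mm in diameter up to about 72 mm, then a shoulder (in contact it acts as a 56 mm cylinder up to 92 mm), cap 34 mm in diameter. Origin: centre of the underside, z up. Stock; belongs in the blue tray.
- cal_weight: brass check weight, 200 g, upright, 47 mm tall: round straight body 30 mm in diameter up to 25 mm above its underside, then a narrower neck and knob (in contact it tapers evenly to 16 mm at 44 mm). Origin: centre of the underside, z up. Grip the straight body with the fingertips 12 to 16 mm above the underside: they then clear the tray rims. Belongs in the blue tray.
- vial_red: upright clear sample vial with a red screw cap, 48 mm tall, 20 g; body 12 mm in diameter, ribbed cap 12.8 mm in diameter from 36 to 48 mm above the base. Origin: centre of the underside, z up the vial. Easily tipped; take it by the cap. Belongs in the white tray.
- vial_green: upright clear sample vial with a green screw cap, 48 mm tall, 20 g; body 12 mm in diameter, ribbed cap 12.8 mm in diameter from 36 to 48 mm above the base. Origin: centre of the underside, z up the vial. Easily tipped; take it by the cap. Belongs in the white tray.
- vial_yellow: upright clear sample vial with a yellow screw cap, 48 mm tall, 20 g; body 12 mm in diameter, ribbed cap 12.8 mm in diameter from 36 to 48 mm above the base. Origin: centre of the underside, z up the vial. Easily tipped; take it by the cap. In no kit: leave it standing where it is.

How it is judged:
By the outcome, as a careful person would: the job done as asked, in the order asked, and still so for the second after the job is handed in, with the robot touching nothing.
It also fails if it takes over 138 s, if anything falls off the work surface, if the arm or the gripper's body presses on something with over 40 N, if the wrist force passes 120 N, or if a joint passes its speed limit or range.

ROBOT

A 6-joint arm with a two-finger parallel gripper is mounted at the origin on a cart in front of the work surface, level with it; the furniture and walls round the work are solid. World frame = base frame: x ahead of the robot, y to its left, z up, the work surface at z = 0. Lengths are in m, angles in rad, forces in N, time in s.
With the tool pointing down it reaches from about 0.35 to 0.975 m from the base axis. Payload 4.9 kg.
Tool frame: the origin (TCP) lies midway between the tips of the shut fingers; the grasp point (between the pads) lies 19 mm behind it; x points along the fingers, y is the direction in which the jaws open and shut, and the axes are right-handed (so a half turn about x gives the same grasp; the last joint's range is limited). The gripper opens to 85 mm and grips with 20 to 120 N. Pads are 22 mm wide; open, the fingers measure 114 mm over their backs; the gripper's body (76 mm by 85 mm) begins 54 mm behind the grasp point. The pads swing forward as they close: fully open they stand 13 mm farther back than shut.
Start: joints at [-1.288, 0.053, 1.613, -0, 1.476, -0.119], TCP at [0.244, -0.575, 0.231] pointing down, gripper open.
Joint ranges: [-3.01, 3.01], [-1.01, 2.22], [0.06, 2.58], [-1.02, 4.17], [0.09, 2.62], [-3.14, 3.14]. Speed limits (rad/s): [2.57, 2.57, 3.14, 3.14, 3.14, 3.14].

INTERFACE

Orientations are given as a 3x3 rotation matrix whose columns are the frame's x, y, z axes.
In Python, from bench import manip, camera, camera_info, find_in, regions_of gives the robot as it stands.
- The arm moves only by the shell command python3 -m pendant 'ROWS' [OPENING]. ROWS is JSON, a list of rows, each an object of numbers: "x", "y", "z": the shift along the world's x, y, z in mm; "rx", "ry", "rz": the turn, a rotation vector about the world's x, y, z in degrees. A call has 1 to 20 rows; each row is the pose to reach, as a shift and turn from the pose commanded when the call began; what a row does not reach only later rows make up. A row lasts 1/12 s, in which the tool goes at most 41.7 mm and 7.16 degrees, less where a joint would pass 70% of its speed; a pose out of reach is approached as far as the arm can. A call with a gripper value outside its range is refused whole. OPENING is the opening, from 0 (shut) to 1 (fully open), set as the call begins (- or left out, the last holds). The fingers move at their own pace and stop on an object; the grip force is fixed at half the most. Time passes only in rows, so rows that repeat a pose let the fingers close. It gives the time, the measured TCP pose, the force and the opening at its end, in the units of the state.
- manip.sense(): the state, without advancing time (a new reading comes with each control period).
- camera(name): name is "scene" or "side" or "wrist"; returns the picture (420x560x3 uint8, blue, green, red); there is no depth.
- camera_info(name): a dict with "fx", "fy", "cx", "cy" (pixels), "R" (3x3) and "t" (3): a world point X has camera coordinates R X + t; the wrist camera has in their place "mount" (4x4, takes a point from camera to tool coordinates, whose origin is the TCP and whose axes are the tool frame's). Camera axes: x right, y down, z forward; pixel columns grow to the right and rows downward; lengths in m; the calibration is good to about 2 mm. The wrist camera is an equidistant fisheye: a pixel r from the principal point sees the ray r / f radians off the axis. A picture is of the moment at which its call begins: read the wrist's pose just before it. camera_info takes no time and is no camera call.
- manip.sign_off(): hands the job in, once; it reports no verdict.
Trained networks look in the newest picture that a camera, given by its name, has taken for a name from the list of things; names that differ only in an ending like _2 or _b are one class to them, and where a whole thing is asked for, a point or a joint stands for the part that bears it (a point fixed in the world has none). Each returns a list of dicts, best first, with "score" (0 to 1); they miss things now and then, are a little off and sometimes report something else, mostly with a low value. They report only what shows in the picture. A call takes as long as a camera call.
- find_in(camera, target): "bbox" ([left, top, right, bottom] in pixels, round what is visible of it).
- regions_of(camera, target): "region" (420x560 bool, what is visible of it) and "bbox" ([left, top, right, bottom] in pixels, round what is visible of it).
The state is a dict: "time_s": time; "q": joint angles; "qd": joint speeds; "joint_torque": joint torques, N m; "position": TCP position; "orientation": TCP orientation; "ft_force": force on the tool from outside, world axes, zero at the start; "moment": the same for the moment, N m; "finger_gap": finger opening in m.
Only numpy, scipy, OpenCV 4.12 (cv2) and the standard library are available. Lean on these libraries where they do the work, as an engineer would, in place of code of your own. Each camera call takes 0.05 s, during which the arm holds its last target. There are 200 camera calls.

## Working session

There is one attempt and no reset: what is moved stays moved. The work goes in short steps, Python scripts to look and compute and a shell command to move; the robot and the scene stay as the last step left them, time stands still between calls to the robot, and variables do not carry over. Pictures are saved under pics/ and viewed, about 12 in all and at most 16, crops included, and the job is handed in when it is done.

```bash
ls; mkdir -p pics
python3 - <<'E'
from bench import manip, camera, camera_info, find_in, regions_of
import cv2,numpy as np
for n in ["scene","side"]:
    cv2.imwrite(f"pics/{n}0.png",camera(n)); i=camera_info(n); print(n,{k:np.round(np.array(v),4).tolist() for k,v in i.items()})
    for t in "white_tray blue_tray amber_bottle buffer_bottle cal_weight vial_red vial_green vial_yellow".split():
        print(t,[(np.round(d["bbox"]).tolist(),round(d["score"],2)) for d in find_in(n,t)][:3])
i=camera_info("wrist");print({k:np.round(np.array(v),4).tolist() for k,v in i.items()})
s=manip.sense();print(s["time_s"],s["position"],s["orientation"],s["finger_gap"])
E
```

```text
pics
scene {'fx': 530.839, 'fy': 530.839, 'cx': 288.4471, 'cy': 211.1196, 'R': [[-0.7466, -0.6652, -0.0091], [-0.2829, 0.3297, -0.9007], [0.6022, -0.6699, -0.4343]], 't': [0.4143, 0.1767, 0.8141]}
white_tray [([228.0, 202.0, 237.0, 224.0], 0.49)]
blue_tray [([339.0, 188.0, 397.0, 225.0], 0.7)]
amber_bottle [([314.0, 203.0, 341.0, 250.0], 0.66)]
buffer_bottle [([272.0, 176.0, 299.0, 231.0], 0.75)]
cal_weight [([266.0, 185.0, 276.0, 209.0], 0.75)]
vial_red []
vial_green []
vial_yellow [([224.0, 200.0, 235.0, 222.0], 0.58)]
side {'fx': 495.8037, 'fy': 495.8037, 'cx': 273.3355, 'cy': 212.2991, 'R': [[-0.9651, -0.2617, -0.0073], [-0.1448, 0.5567, -0.818], [0.2181, -0.7884, -0.5752]], 't': [0.5431, 0.1026, 0.8164]}
white_tray [([213.0, 284.0, 314.0, 375.0], 0.72)]
blue_tray [([310.0, 161.0, 373.0, 205.0], 0.62)]
amber_bottle [([333.0, 201.0, 362.0, 254.0], 0.56)]
buffer_bottle [([262.0, 181.0, 295.0, 241.0], 0.81)]
cal_weight [([230.0, 186.0, 246.0, 215.0], 0.88), ([212.0, 223.0, 220.0, 248.0], 0.44)]
vial_red []
vial_green [([181.0, 258.0, 194.0, 284.0], 0.74)]
vial_yellow [([212.0, 225.0, 222.0, 246.0], 0.62)]
{'fx': 325.1923, 'fy': 325.1923, 'cx': 277.288, 'cy': 209.0284, 'mount': [[-0.0005, -0.3148, 0.9492, -0.1423], [1.0, -0.0009, 0.0002, 0.0004], [0.0008, 0.9492, 0.3148, -0.0808], [0.0, 0.0, 0.0, 1.0]]}
0.9 [ 0.24441753 -0.57520916  0.23130476] [[ 1.19869843e-05  3.91087820e-01 -9.20353365e-01]
 [-5.03721487e-07 -9.20353365e-01 -3.91087820e-01]
 [-1.00000000e+00  5.15156532e-06 -1.08352620e-05]] 0.08510234761908994
```

View pics/scene0.png

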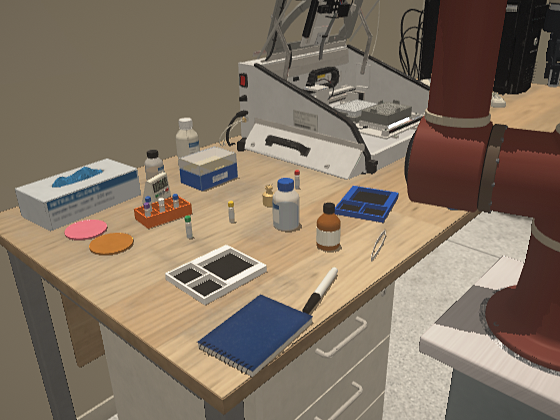

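View pics/side0.png

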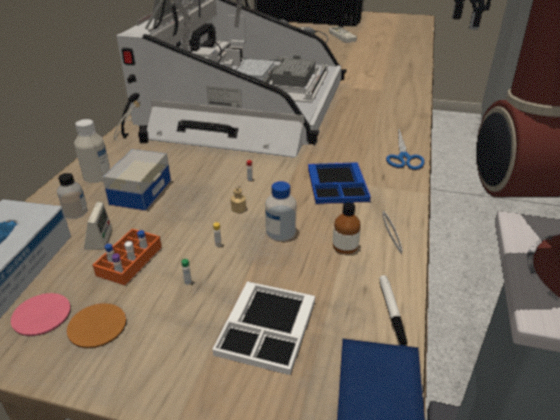

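Both views show everything standing. In side: red cap (249,165), weight (238,201), buffer (281,212), amber (346,228), yellow (217,235), green (186,271), white tray (265,325) and blue tray (340,182), with the small wells of both nearer the bottom. In scene the red vial is at (297,180).

```bash
cat > loc.py <<'E'
import numpy as np,cv2
from scipy.optimize import least_squares,minimize
from bench import manip,camera,camera_info,find_in,regions_of
PROF={"amber_bottle":[(0,23),(51,23),(60,20),(74,11),(90,11)],"buffer_bottle":[(0,28),(72,28),(92,17),(103,17)],
 "cal_weight":[(0,15),(25,15),(44,8),(47,8)]}
VIAL=[(0,6),(36,6.4),(48,6.4)]
A=np.linspace(0,2*np.pi,24,endpoint=False)
def pts(n,x,y,z0=0.):
    return np.array([(x+r/1e3*np.cos(a),y+r/1e3*np.sin(a),z0+z/1e3) for z,r in PROF.get(n,VIAL) for a in A])
def proj(c,P,pose=None):
    i=camera_info(c)
    if c=="wrist":
        M=np.array(i["mount"]);R=pose["orientation"]@M[:3,:3];t=pose["orientation"]@M[:3,3]+pose["position"]
        q=(P-t)@R; rr=np.hypot(q[:,0],q[:,1])+1e-12; th=np.arctan2(rr,q[:,2])
        return np.c_[i["cx"]+i["fx"]*th*q[:,0]/rr,i["cy"]+i["fy"]*th*q[:,1]/rr]
    q=P@np.array(i["R"]).T+np.array(i["t"]);return np.c_[i["cx"]+i["fx"]*q[:,0]/q[:,2],i["cy"]+i["fy"]*q[:,1]/q[:,2]]
def fit(n,boxes,x0=(.55,0),z0=0.,pose=None):
    def f(p):
        r=[]
        for c,b in boxes.items():
            u=proj(c,pts(n,*p,z0),pose);r+=list(np.r_[u.min(0),u.max(0)]-np.array(b))
        return r
    s=least_squares(f,x0,loss="soft_l1");return s.x,np.round(f(s.x),1)
def tray_pts(x,y,a):
    c,s=np.cos(a),np.sin(a)
    return np.array([(x+c*u-s*v,y+s*u+c*v,z) for u in(-.056,.056) for v in(-.071,.071) for z in(0,.014)])
def tray(regs,x0,pose=None):
    def f(p):
        e=0
        for c,m in regs.items():
            h=cv2.convexHull((proj(c,tray_pts(*p),pose)*16).round().astype(np.int32));k=np.zeros(m.shape,np.uint8);cv2.fillConvexPoly(k,h,1,cv2.LINE_8,4)
            e+=1-(k.astype(bool)&m).sum()/(k.astype(bool)|m).sum()
        return e
    best=min((minimize(f,[x0[0],x0[1],a],method="Nelder-Mead",options=dict(initial_simplex=[[x0[0],x0[1],a],[x0[0]+.03,x0[1],a],[x0[0],x0[1]+.03,a],[x0[0],x0[1],a+.2]])) for a in(-.3,0,.3)),key=lambda s:s.fun)
    return best.x,best.fun
def ground(c,u,v,z):
    i=camera_info(c);R=np.array(i["R"]);o=-R.T@np.array(i["t"]);d=R.T@np.array([(u-i["cx"])/i["fx"],(v-i["cy"])/i["fy"],1]);return o+d*(z-o[2])/d[2]
E
python3 - <<'E'
from loc import *
hand={"amber_bottle":(346,228),"buffer_bottle":(281,212),"cal_weight":(238,201),"vial_red":(249,172),"vial_green":(186,271),"vial_yellow":(217,235)}
hs={"amber_bottle":(328,227),"buffer_bottle":(286,204),"cal_weight":(268,196),"vial_red":(297,180),"vial_green":(188,227),"vial_yellow":(231,211)}
for c in("scene","side"): camera(c)
def near(c,n,h):
    L=[d for d in find_in(c,n) if abs((d["bbox"][0]+d["bbox"][2])/2-h[0])<9 and abs((d["bbox"][1]+d["bbox"][3])/2-h[1])<12]
    return L[0]["bbox"] if L else None
for n in hand:
    b={c:near(c,n,h[n]) for c,h in(("side",hand),("scene",hs))}
    g=ground("side",*hand[n],.024)[:2]
    b={k:v for k,v in b.items() if v is not None}
    print(n,"guess",g.round(3),*(fit(n,b,g) if b else "-"),list(b))
for t,p,q in(("white_tray",(265,325),(216,273)),("blue_tray",(338,182),(367,204))):
    r={}
    for c,h in(("side",p),("scene",q)):
        L=[d for d in regions_of(c,t) if abs((d["bbox"][0]+d["bbox"][2])/2-h[0])<15]
        if L: r[c]=L[0]["region"].astype(bool);print(c,L[0]["bbox"],r[c].sum())
    g=ground("side",*p,.014)
    for sub in (r,*({k:v} for k,v in r.items())): print(t,list(sub),g.round(3),*tray(sub,g) if sub else "-")
E
```

```text
amber_bottle guess [0.425 0.012] [0.42144687 0.0326655 ] [-0.5  1.4 -0.7 -2.1  0.2  0.9  1.1  1.2] ['side', 'scene']
buffer_bottle guess [ 0.55  -0.007] [0.54191848 0.02506468] [ 2.   0.4 -1.6 -1.6 -1.2 -0.3  0.6  2. ] ['side', 'scene']
cal_weight guess [ 0.639 -0.022] [ 0.64273976 -0.03004598] [-0.2  0.6  1.9 -1.9 -3.1 -2.2  0.1  0.8] ['side', 'scene']
vial_red guess [ 0.652 -0.133] [ 0.64936496 -0.13824429] [ 1.2 -0.4  1.1 -3.  -3.6  0.  -2.9  0. ] ['side', 'scene']
vial_green guess [0.656 0.191] [0.65182778 0.19164418] [-0.2 -3.9  0.2  2.3] ['side']
vial_yellow guess [0.641 0.089] [0.64204441 0.08937027] [ 0.2  0.6 -0.2 -0.5] ['side']
side [212.8, 280.0, 316.5, 375.9] 6214
scene [167.5, 246.6, 267.0, 303.8] 3287
white_tray ['side', 'scene'] [0.505 0.259 0.014] [ 0.50579363  0.24822334 -0.02830351] 0.09763125275057805
white_tray ['side'] [0.505 0.259 0.014] [ 0.50599672  0.25007587 -0.03507025] 0.04532186203717925
white_tray ['scene'] [0.505 0.259 0.014] [ 0.50579303  0.24810894 -0.01019662] 0.047287496373658255
side [309.5, 159.2, 374.9, 206.2] 2277
scene [337.5, 187.7, 395.6, 225.6] 1591
blue_tray ['side', 'scene'] [ 0.465 -0.156  0.014] [ 0.46778761 -0.16837248  0.31246299] 0.11984309852973452
blue_tray ['side'] [ 0.465 -0.156  0.014] [ 0.46753669 -0.16776356  0.31570098] 0.03188775510204078
blue_tray ['scene'] [ 0.465 -0.156  0.014] [ 0.47142684 -0.17397342  0.31367799] 0.06959064327485376
```

```bash
python3 -m pendant '[{"x":15,"y":10},{"x":40,"y":30},{"x":60,"y":60},{"x":80,"y":95},{"x":95,"y":130},{"x":107,"y":167},{"x":117,"y":205},{"x":127,"y":243},{"x":136,"y":281},{"x":145,"y":320},{"x":153,"y":360},{"x":160,"y":400},{"x":166,"y":440},{"x":171,"y":480},{"x":175,"y":520},{"x":177,"y":555},{"x":177,"y":585},{"x":177,"y":602},{"x":177,"y":608},{"x":177,"y":608}]' 1
cat > look.py <<'E'
import sys
from loc import *
s=manip.sense();im=camera("wrist")
if sys.argv[1]!="-": cv2.imwrite(f"pics/{sys.argv[1]}.png",im)
print("tcp",s["position"].round(4),"gap",s["finger_gap"].round(4),"t",s["time_s"],"F",np.round(s["ft_force"],1))
for a in sys.argv[2:]:
    n,*z=a.split("@");z=float(z[0]) if z else 0
    if "tray" in n:
        for d in regions_of("wrist",n)[:2]:
            g={"white_tray":(.506,.249),"blue_tray":(.468,-.168)}[n];x,e=tray({"wrist":d["region"].astype(bool)},g,s);print(n,d["score"],np.round(d["bbox"]),x.round(4),round(e,3))
    else:
        for d in find_in("wrist",n)[:2]:
            x,r=fit(n,{"wrist":d["bbox"]},s["position"][:2],z,s);print(n,round(d["score"],2),np.round(d["bbox"]),x.round(4),r,"d_mm",((x-s["position"][:2])*1e3).round(1))
E
python3 look.py w1 amber_bottle buffer_bottle cal_weight vial_yellow vial_green white_tray blue_tray
```

```text
validation failed for argument at $[0]...
Traceback (most recent call last):
  File "look.py", line 5, in <module>
    print("tcp",s["position"].round(4),"gap",s["finger_gap"].round(4),"t",s["time_s"],"F",np.round(s["ft_force"],1))
                                             ^^^^^^^^^^^^^^^^^^^^^
AttributeError: 'float' object has no attribute 'round'
```

View pics/w1.png

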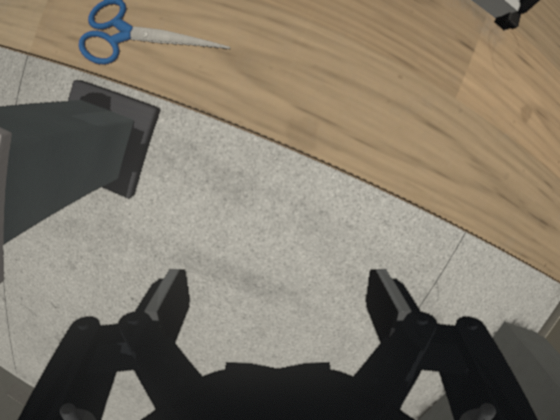

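The arm hadn't moved: the picture shows the floor, the desk edge, the scissors (150,35) and the open fingers (180/375,280). The rows were refused, so I'll give all six keys.

```bash
sed -i 's/s\["finger_gap"\].round(4)/round(s["finger_gap"],4)/' look.py
python3 -m pendant '[{"x":15,"y":10,"z":0,"rx":0,"ry":0,"rz":0},{"x":40,"y":30,"z":0,"rx":0,"ry":0,"rz":0}]' 1; python3 -m pendant --help | head -20
```

```text
time_s: 2.02
position: [0.283, -0.5464, 0.2312]
orientation: [[-0.001, 0.387, -0.922], [-0.001, -0.922, -0.387], [-1.0, 0.0, 0.001]]
ft_force: [-0.2, 0.4, -0.1]
finger_gap: 0.0856invalid input: not JSON, or not a number
```

```bash
python3 -m pendant '[{"x":20,"y":30,"z":0,"rx":0,"ry":0,"rz":0},{"x":40,"y":65,"z":0,"rx":0,"ry":0,"rz":0},{"x":55,"y":100,"z":0,"rx":0,"ry":0,"rz":0},{"x":67,"y":137,"z":0,"rx":0,"ry":0,"rz":0},{"x":77,"y":175,"z":0,"rx":0,"ry":0,"rz":0},{"x":87,"y":213,"z":0,"rx":0,"ry":0,"rz":0},{"x":96,"y":252,"z":0,"rx":0,"ry":0,"rz":0},{"x":105,"y":292,"z":0,"rx":0,"ry":0,"rz":0},{"x":113,"y":332,"z":0,"rx":0,"ry":0,"rz":0},{"x":120,"y":372,"z":0,"rx":0,"ry":0,"rz":0},{"x":126,"y":412,"z":0,"rx":0,"ry":0,"rz":0},{"x":131,"y":452,"z":0,"rx":0,"ry":0,"rz":0},{"x":135,"y":492,"z":0,"rx":0,"ry":0,"rz":0},{"x":137,"y":530,"z":0,"rx":0,"ry":0,"rz":0},{"x":137,"y":560,"z":0,"rx":0,"ry":0,"rz":0},{"x":137,"y":575,"z":0,"rx":0,"ry":0,"rz":0},{"x":137,"y":579,"z":0,"rx":0,"ry":0,"rz":0},{"x":137,"y":579,"z":0,"rx":0,"ry":0,"rz":0}]' 1
python3 look.py w2 amber_bottle buffer_bottle cal_weight vial_yellow vial_green white_tray blue_tray
```

```text
time_s: 3.52
position: [0.4214, 0.0346, 0.2314]
orientation: [[0.0, 0.393, -0.919], [-0.0, -0.919, -0.393], [-1.0, 0.0, -0.0]]
ft_force: [-0.3, -0.3, 0.0]
finger_gap: 0.085
tcp [0.4214 0.0346 0.2314] gap 0.085 t 3.5167 F [-0.3 -0.3  0. ]
amber_bottle 0.9 [255. 159. 300. 209.] [0.4188 0.0326] [-0.1 -1.3  0.1  0.9] d_mm [-2.6 -2. ]
buffer_bottle 0.78 [310.  51. 370. 107.] [0.5435 0.0202] [-3.9 -1.7  1.7  1.6] d_mm [122.1 -14.4]
cal_weight 0.82 [393.  16. 423.  44.] [ 0.6414 -0.0327] [-2.1 -0.1  1.7  0.1] d_mm [220.1 -67.2]
vial_yellow 0.46 [257. 158. 302. 207.] [0.4085 0.025 ] [ 17.4  24.2 -15.9  -2.3] d_mm [-12.9  -9.5]
white_tray 0.8 [ 78.   0. 212. 113.] [ 0.5078  0.2486 -0.0399] 0.025
blue_tray 0.79 [380. 159. 491. 252.] [ 0.4695 -0.1743  0.3239] 0.019
```

View pics/w2.png

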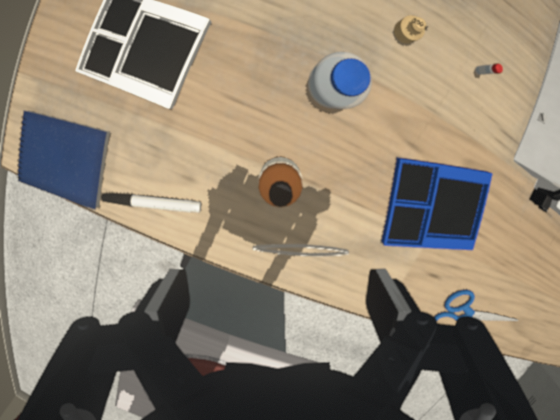

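The picture shows the amber bottle (280,180) midway between the fingers, and the trays and other stock where both fixed cameras put them. Going down to grip.

```bash
python3 -m pendant '[{"x":-1,"y":-1,"z":-25,"rx":0,"ry":0,"rz":0},{"x":-3,"y":-2,"z":-60,"rx":0,"ry":0,"rz":0},{"x":-3,"y":-2,"z":-100,"rx":0,"ry":0,"rz":0},{"x":-3,"y":-2,"z":-140,"rx":0,"ry":0,"rz":0},{"x":-3,"y":-2,"z":-170,"rx":0,"ry":0,"rz":0},{"x":-3,"y":-2,"z":-190,"rx":0,"ry":0,"rz":0},{"x":-3,"y":-2,"z":-203,"rx":0,"ry":0,"rz":0},{"x":-3,"y":-2,"z":-203,"rx":0,"ry":0,"rz":0}]' 1
python3 -m pendant '[{"x":0,"y":0,"z":0,"rx":0,"ry":0,"rz":0},{"x":0,"y":0,"z":0,"rx":0,"ry":0,"rz":0},{"x":0,"y":0,"z":0,"rx":0,"ry":0,"rz":0},{"x":0,"y":0,"z":0,"rx":0,"ry":0,"rz":0},{"x":0,"y":0,"z":0,"rx":0,"ry":0,"rz":0},{"x":0,"y":0,"z":0,"rx":0,"ry":0,"rz":0},{"x":0,"y":0,"z":0,"rx":0,"ry":0,"rz":0},{"x":0,"y":0,"z":0,"rx":0,"ry":0,"rz":0},{"x":0,"y":0,"z":0,"rx":0,"ry":0,"rz":0},{"x":0,"y":0,"z":0,"rx":0,"ry":0,"rz":0}]' 0
```

```text
time_s: 4.58
position: [0.4154, 0.0317, 0.0248]
orientation: [[-0.007, 0.39, -0.921], [0.001, -0.921, -0.39], [-1.0, -0.004, 0.006]]
ft_force: [-0.5, 0.4, 0.2]
finger_gap: 0.0856
time_s: 5.42
position: [0.4203, 0.0316, 0.0304]
orientation: [[0.004, 0.391, -0.92], [-0.001, -0.92, -0.391], [-1.0, 0.002, -0.004]]
ft_force: [-0.1, -1.2, 6.1]
finger_gap: 0.044
```

```bash
python3 -m pendant '[{"x":0,"y":0,"z":0,"rx":0,"ry":0,"rz":0},{"x":0,"y":0,"z":0,"rx":0,"ry":0,"rz":0}]'; python3 look.py w3 amber_bottle
```

```text
time_s: 5.58
position: [0.4204, 0.0316, 0.0305]
orientation: [[0.004, 0.391, -0.92], [-0.001, -0.92, -0.391], [-1.0, 0.002, -0.004]]
ft_force: [-0.6, -0.5, 7.0]
finger_gap: 0.0438
tcp [0.4204 0.0316 0.0305] gap 0.0438 t 5.5833 F [-0.6 -0.5  7. ]
amber_bottle 0.76 [227. 214. 326. 366.] [0.4192 0.031 ] [-1.5 -1.8  1.6 13. ] d_mm [-1.2 -0.5]
```

View pics/w3.png

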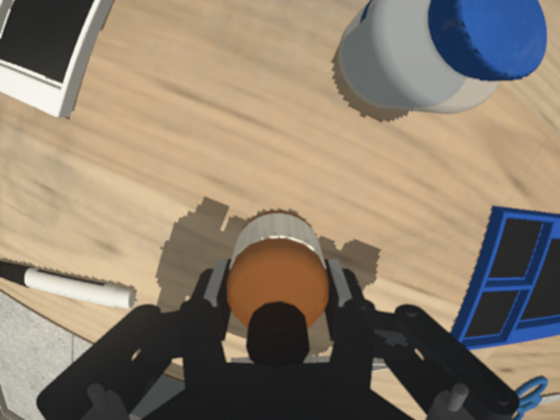

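The picture shows the bottle (278,285) upright in the pads. The 44 mm gap and the upward force mean the pads bear on the shoulder, so I'll regrip 7 mm lower.

```bash
python3 -m pendant '[{"x":0,"y":0,"z":0,"rx":0,"ry":0,"rz":0},{"x":0,"y":0,"z":0,"rx":0,"ry":0,"rz":0},{"x":0,"y":0,"z":0,"rx":0,"ry":0,"rz":0},{"x":0,"y":0,"z":-4,"rx":0,"ry":0,"rz":0},{"x":0,"y":0,"z":-7,"rx":0,"ry":0,"rz":0},{"x":0,"y":0,"z":-7,"rx":0,"ry":0,"rz":0},{"x":0,"y":0,"z":-7,"rx":0,"ry":0,"rz":0}]' 0.75
python3 -m pendant '[{"x":0,"y":0,"z":0,"rx":0,"ry":0,"rz":0},{"x":0,"y":0,"z":0,"rx":0,"ry":0,"rz":0},{"x":0,"y":0,"z":0,"rx":0,"ry":0,"rz":0},{"x":0,"y":0,"z":0,"rx":0,"ry":0,"rz":0},{"x":0,"y":0,"z":0,"rx":0,"ry":0,"rz":0},{"x":0,"y":0,"z":0,"rx":0,"ry":0,"rz":0},{"x":0,"y":0,"z":0,"rx":0,"ry":0,"rz":0},{"x":0,"y":0,"z":0,"rx":0,"ry":0,"rz":0}]' 0
```

```text
time_s: 6.27
position: [0.4178, 0.0319, 0.0206]
orientation: [[-0.001, 0.391, -0.92], [0.0, -0.92, -0.391], [-1.0, -0.001, 0.001]]
ft_force: [-0.6, 0.7, 0.7]
finger_gap: 0.064
time_s: 6.93
position: [0.4188, 0.0318, 0.0216]
orientation: [[0.001, 0.391, -0.92], [-0.0, -0.92, -0.391], [-1.0, 0.0, -0.001]]
ft_force: [0.2, -0.3, 2.0]
finger_gap: 0.0447
```

```bash
python3 -m pendant '[{"x":0,"y":0,"z":8,"rx":0,"ry":0,"rz":0},{"x":0,"y":0,"z":25,"rx":0,"ry":0,"rz":0},{"x":0,"y":5,"z":50,"rx":0,"ry":0,"rz":0},{"x":10,"y":20,"z":75,"rx":0,"ry":0,"rz":0},{"x":25,"y":45,"z":90,"rx":0,"ry":0,"rz":0},{"x":38,"y":75,"z":90,"rx":0,"ry":0,"rz":0},{"x":51,"y":105,"z":90,"rx":0,"ry":0,"rz":0},{"x":64,"y":135,"z":90,"rx":0,"ry":0,"rz":0},{"x":76,"y":162,"z":90,"rx":0,"ry":0,"rz":0},{"x":84,"y":180,"z":88,"rx":0,"ry":0,"rz":0},{"x":88,"y":188,"z":80,"rx":0,"ry":0,"rz":0},{"x":88,"y":190,"z":65,"rx":0,"ry":0,"rz":0},{"x":88,"y":190,"z":50,"rx":0,"ry":0,"rz":0},{"x":88,"y":190,"z":40,"rx":0,"ry":0,"rz":0},{"x":88,"y":190,"z":35,"rx":0,"ry":0,"rz":0},{"x":88,"y":190,"z":35,"rx":0,"ry":0,"rz":0}]'
python3 look.py w4 amber_bottle@0.034 white_tray
```

```text
time_s: 8.27
position: [0.505, 0.2213, 0.0546]
orientation: [[-0.003, 0.391, -0.92], [-0.001, -0.92, -0.391], [-1.0, -0.0, 0.004]]
ft_force: [0.3, -0.4, -1.6]
finger_gap: 0.0448
tcp [0.505  0.2213 0.0546] gap 0.0448 t 8.2667 F [ 0.3 -0.4 -1.6]
amber_bottle 0.76 [224. 216. 331. 369.] [0.5057 0.221 ] [-1.4 -1.3  1.4 27.6] d_mm [ 0.7 -0.3]
white_tray 0.88 [112.  92. 382. 289.] [ 0.5074  0.2482 -0.0334] 0.263
```

View pics/w4.png

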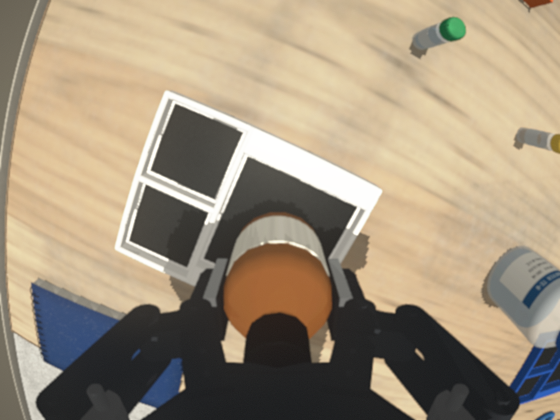

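The bottle (278,270) hangs over the large well with its wall clear all round, allowing for parallax. Lowering and releasing to 0.75, which keeps the finger backs off the tray's neighbours.

```bash
python3 -m pendant '[{"x":0,"y":0,"z":-10,"rx":0,"ry":0,"rz":0},{"x":0,"y":0,"z":-20,"rx":0,"ry":0,"rz":0},{"x":0,"y":0,"z":-26,"rx":0,"ry":0,"rz":0},{"x":0,"y":0,"z":-29,"rx":0,"ry":0,"rz":0},{"x":0,"y":0,"z":-30,"rx":0,"ry":0,"rz":0},{"x":0,"y":0,"z":-31,"rx":0,"ry":0,"rz":0},{"x":0,"y":0,"z":-31,"rx":0,"ry":0,"rz":0}]'
python3 -m pendant '[{"x":0,"y":0,"z":0,"rx":0,"ry":0,"rz":0},{"x":0,"y":0,"z":0,"rx":0,"ry":0,"rz":0},{"x":0,"y":0,"z":0,"rx":0,"ry":0,"rz":0},{"x":0,"y":0,"z":0,"rx":0,"ry":0,"rz":0},{"x":0,"y":0,"z":0,"rx":0,"ry":0,"rz":0},{"x":0,"y":0,"z":15,"rx":0,"ry":0,"rz":0},{"x":0,"y":0,"z":40,"rx":0,"ry":0,"rz":0},{"x":0,"y":0,"z":75,"rx":0,"ry":0,"rz":0},{"x":0,"y":0,"z":110,"rx":0,"ry":0,"rz":0},{"x":0,"y":0,"z":135,"rx":0,"ry":0,"rz":0},{"x":0,"y":0,"z":145,"rx":0,"ry":0,"rz":0}]' 0.75
python3 look.py w5 amber_bottle@0.004 vial_green vial_yellow white_tray
```

```text
time_s: 9.0
position: [0.5065, 0.2218, 0.0257]
orientation: [[-0.0, 0.391, -0.92], [-0.0, -0.92, -0.391], [-1.0, 0.0, 0.0]]
ft_force: [-0.8, -0.9, 2.2]
finger_gap: 0.0448
time_s: 9.92
position: [0.5088, 0.2225, 0.1756]
orientation: [[0.008, 0.391, -0.92], [0.002, -0.92, -0.391], [-1.0, 0.001, -0.008]]
ft_force: [0.2, 0.6, -0.6]
finger_gap: 0.0643
tcp [0.5088 0.2225 0.1756] gap 0.0643 t 9.9167 F [ 0.2  0.6 -0.6]
amber_bottle 0.59 [248. 166. 302. 232.] [0.5078 0.2238] [-0.2 -0.3  0.2  0.3] d_mm [-1.   1.3]
vial_green 0.84 [364.  57. 390.  72.] [0.6559 0.1865] [-1.1 -1.4  0.9  2.6] d_mm [147.1 -36. ]
vial_yellow 0.85 [443. 120. 474. 140.] [0.6424 0.0825] [-1.5  1.9  1.3 -1.2] d_mm [ 133.6 -140. ]
white_tray 0.63 [166. 100. 340. 259.] [ 0.5074  0.248  -0.0357] 0.192
```

```bash
python3 -m pendant '[{"x":15,"y":-3,"z":0,"rx":0,"ry":0,"rz":0},{"x":45,"y":-10,"z":0,"rx":0,"ry":0,"rz":0},{"x":80,"y":-18,"z":0,"rx":0,"ry":0,"rz":0},{"x":112,"y":-26,"z":-10,"rx":0,"ry":0,"rz":0},{"x":135,"y":-31,"z":-25,"rx":0,"ry":0,"rz":0},{"x":147,"y":-34,"z":-40,"rx":0,"ry":0,"rz":0},{"x":149,"y":-34,"z":-50,"rx":0,"ry":0,"rz":0},{"x":149,"y":-34,"z":-50,"rx":0,"ry":0,"rz":0}]' 0.45
python3 look.py w6 vial_green
```

```text
time_s: 10.83
position: [0.6524, 0.187, 0.1139]
orientation: [[-0.01, 0.39, -0.921], [-0.002, -0.921, -0.39], [-1.0, -0.002, 0.01]]
ft_force: [-1.1, -0.1, -0.4]
finger_gap: 0.0386
tcp [0.6524 0.187  0.1139] gap 0.0386 t 10.8333 F [-1.1 -0.1 -0.4]
vial_green 0.64 [270. 188. 287. 227.] [0.6576 0.1879] [-0.7  1.5  0.7 -1. ] d_mm [5.2 0.9]
vial_green 0.17 [368. 358. 420. 419.] [ 0.5266 -0.0095] [ 18.5   1.5 -11.5 -21.7] d_mm [-125.8 -196.5]
```

```bash
python3 -m pendant '[{"x":2,"y":0,"z":-15,"rx":0,"ry":0,"rz":0},{"x":2,"y":0,"z":-40,"rx":0,"ry":0,"rz":0},{"x":2,"y":0,"z":-65,"rx":0,"ry":0,"rz":0},{"x":2,"y":0,"z":-83,"rx":0,"ry":0,"rz":0},{"x":2,"y":0,"z":-92,"rx":0,"ry":0,"rz":0},{"x":2,"y":0,"z":-95,"rx":0,"ry":0,"rz":0},{"x":2,"y":0,"z":-95,"rx":0,"ry":0,"rz":0},{"x":2,"y":0,"z":-95,"rx":0,"ry":0,"rz":0}]' 0.45
python3 look.py w7 vial_green
python3 -m pendant '[{"x":0,"y":0,"z":0,"rx":0,"ry":0,"rz":0},{"x":0,"y":0,"z":0,"rx":0,"ry":0,"rz":0},{"x":0,"y":0,"z":0,"rx":0,"ry":0,"rz":0},{"x":0,"y":0,"z":0,"rx":0,"ry":0,"rz":0},{"x":0,"y":0,"z":0,"rx":0,"ry":0,"rz":0},{"x":0,"y":0,"z":0,"rx":0,"ry":0,"rz":0},{"x":0,"y":0,"z":0,"rx":0,"ry":0,"rz":0},{"x":0,"y":0,"z":0,"rx":0,"ry":0,"rz":0}]' 0
python3 look.py w8 vial_green
```

```text
time_s: 11.6
position: [0.6583, 0.1882, 0.0269]
orientation: [[0.002, 0.391, -0.92], [0.0, -0.92, -0.391], [-1.0, 0.001, -0.002]]
ft_force: [-0.1, 0.1, 0.9]
finger_gap: 0.0383
tcp [0.6583 0.1882 0.0269] gap 0.0383 t 11.6 F [-0.1  0.1  0.9]
vial_green 0.62 [262. 244. 287. 306.] [0.6577 0.1888] [-1.8 -3.5  1.7  2.3] d_mm [-0.7  0.6]
time_s: 12.37
position: [0.6582, 0.1881, 0.0265]
orientation: [[0.002, 0.391, -0.92], [0.001, -0.92, -0.391], [-1.0, 0.0, -0.002]]
ft_force: [-0.3, 0.4, 5.7]
finger_gap: 0.0102
tcp [0.6582 0.1881 0.0265] gap 0.0102 t 12.3667 F [-0.3  0.4  5.7]
vial_green 0.71 [267. 244. 288. 308.] [0.6577 0.1875] [-3.7 -1.7  3.8  1.5] d_mm [-0.5 -0.6]
```

View pics/w8.png

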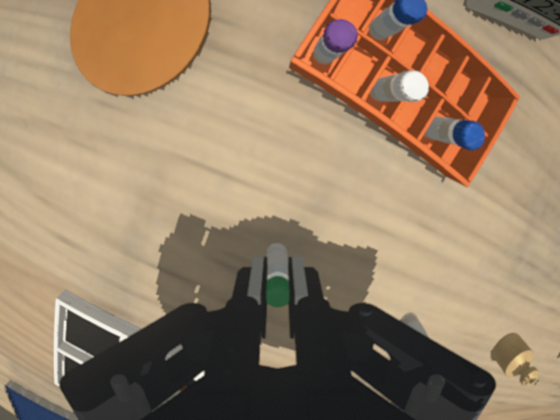

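The picture shows the green cap (277,290) between the pads with the vial upright. Carrying it to the white tray's +x small well.

```bash
python3 -m pendant '[{"x":0,"y":0,"z":8,"rx":0,"ry":0,"rz":0},{"x":0,"y":0,"z":25,"rx":0,"ry":0,"rz":0},{"x":-5,"y":4,"z":45,"rx":0,"ry":0,"rz":0},{"x":-20,"y":17,"z":60,"rx":0,"ry":0,"rz":0},{"x":-42,"y":35,"z":65,"rx":0,"ry":0,"rz":0},{"x":-65,"y":54,"z":65,"rx":0,"ry":0,"rz":0},{"x":-88,"y":73,"z":65,"rx":0,"ry":0,"rz":0},{"x":-106,"y":89,"z":62,"rx":0,"ry":0,"rz":0},{"x":-118,"y":99,"z":52,"rx":0,"ry":0,"rz":0},{"x":-122,"y":102,"z":40,"rx":0,"ry":0,"rz":0},{"x":-122,"y":102,"z":28,"rx":0,"ry":0,"rz":0},{"x":-122,"y":102,"z":22,"rx":0,"ry":0,"rz":0},{"x":-122,"y":102,"z":22,"rx":0,"ry":0,"rz":0}]'
python3 look.py w9 vial_green@0.022 white_tray
```

```text
time_s: 13.55
position: [0.5344, 0.2882, 0.044]
orientation: [[-0.004, 0.39, -0.921], [-0.002, -0.921, -0.39], [-1.0, 0.0, 0.005]]
ft_force: [-0.8, -0.8, 0.4]
finger_gap: 0.0101
tcp [0.5344 0.2882 0.044 ] gap 0.0101 t 13.55 F [-0.8 -0.8  0.4]
vial_green 0.7 [265. 242. 290. 308.] [0.5368 0.2887] [-2.8 -2.7  2.9  2.2] d_mm [2.4 0.5]
white_tray 0.71 [198. 177. 443. 365.] [ 0.5064  0.2478 -0.0385] 0.489
white_tray 0.66 [554. 200. 559. 219.] [ 0.506  0.249 -0.3  ] 1.0
```

View pics/w9.png

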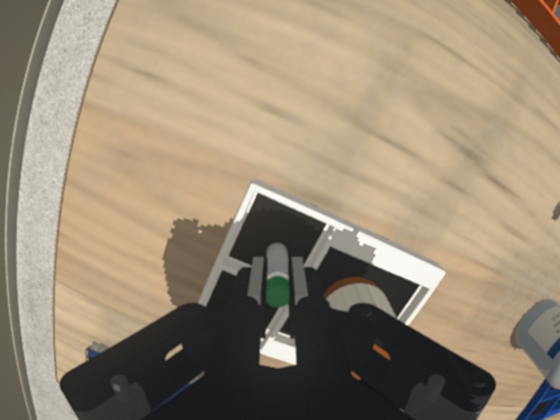

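The vial's base (277,245) is over the +x small well (centre about (282,225)) and the amber bottle stands in its well. Lowering and releasing.

```bash
python3 -m pendant '[{"x":0,"y":0,"z":-7,"rx":0,"ry":0,"rz":0},{"x":0,"y":0,"z":-13,"rx":0,"ry":0,"rz":0},{"x":0,"y":0,"z":-16,"rx":0,"ry":0,"rz":0},{"x":0,"y":0,"z":-17,"rx":0,"ry":0,"rz":0},{"x":0,"y":0,"z":-18,"rx":0,"ry":0,"rz":0},{"x":0,"y":0,"z":-18,"rx":0,"ry":0,"rz":0}]'
python3 -m pendant '[{"x":0,"y":0,"z":0,"rx":0,"ry":0,"rz":0},{"x":0,"y":0,"z":0,"rx":0,"ry":0,"rz":0},{"x":0,"y":0,"z":0,"rx":0,"ry":0,"rz":0},{"x":0,"y":0,"z":0,"rx":0,"ry":0,"rz":0},{"x":0,"y":0,"z":0,"rx":0,"ry":0,"rz":0},{"x":0,"y":0,"z":12,"rx":0,"ry":0,"rz":0},{"x":0,"y":0,"z":35,"rx":0,"ry":0,"rz":0},{"x":0,"y":0,"z":70,"rx":0,"ry":0,"rz":0},{"x":0,"y":0,"z":100,"rx":0,"ry":0,"rz":0},{"x":0,"y":0,"z":120,"rx":0,"ry":0,"rz":0},{"x":0,"y":0,"z":125,"rx":0,"ry":0,"rz":0}]' 0.35
python3 look.py w10 vial_green@0.004 amber_bottle@0.004
```

```text
time_s: 14.2
position: [0.5358, 0.2897, 0.0305]
orientation: [[0.0, 0.391, -0.92], [-0.0, -0.92, -0.391], [-1.0, 0.0, 0.0]]
ft_force: [-2.8, -2.8, 8.1]
finger_gap: 0.0102
time_s: 15.12
position: [0.5382, 0.2909, 0.1608]
orientation: [[0.009, 0.391, -0.92], [0.004, -0.92, -0.391], [-1.0, 0.0, -0.01]]
ft_force: [0.6, -0.3, 1.1]
finger_gap: 0.0297
tcp [0.5382 0.2909 0.1608] gap 0.0297 t 15.1167 F [ 0.6 -0.3  1.1]
vial_green 0.62 [268. 192. 283. 220.] [0.5331 0.2899] [-0.5 -0.4  0.5  0.4] d_mm [-5.1 -1. ]
amber_bottle 0.76 [304. 225. 359. 299.] [0.509  0.2245] [-0.9 -3.   0.8  2.2] d_mm [-29.1 -66.4]
```

View pics/w10.png

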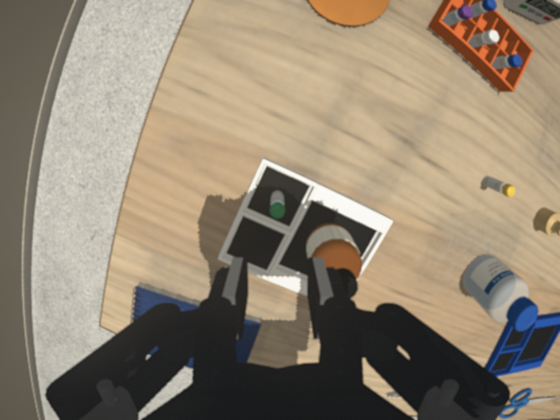

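The green vial stands in the +x small well (277,203) and amber in the large well (335,255). Next the red vial, after checking the instrument's front edge.

```bash
python3 -c "
from loc import *
for u,v in((145,142),(220,146),(297,150),(340,75)): print(ground('side',u,v,0).round(3),ground('side',u,v,0.1).round(3))"
python3 -m pendant '[{"x":5,"y":-15,"z":10,"rx":0,"ry":0,"rz":0},{"x":13,"y":-45,"z":10,"rx":0,"ry":0,"rz":0},{"x":23,"y":-83,"z":10,"rx":0,"ry":0,"rz":0},{"x":33,"y":-122,"z":10,"rx":0,"ry":0,"rz":0},{"x":43,"y":-161,"z":10,"rx":0,"ry":0,"rz":0},{"x":54,"y":-200,"z":10,"rx":0,"ry":0,"rz":0},{"x":64,"y":-239,"z":10,"rx":0,"ry":0,"rz":0},{"x":74,"y":-278,"z":10,"rx":0,"ry":0,"rz":0},{"x":85,"y":-317,"z":10,"rx":0,"ry":0,"rz":0},{"x":95,"y":-355,"z":10,"rx":0,"ry":0,"rz":0},{"x":104,"y":-390,"z":10,"rx":0,"ry":0,"rz":0},{"x":111,"y":-415,"z":5,"rx":0,"ry":0,"rz":0},{"x":114,"y":-426,"z":0,"rx":0,"ry":0,"rz":0},{"x":114,"y":-428,"z":0,"rx":0,"ry":0,"rz":0},{"x":114,"y":-428,"z":0,"rx":0,"ry":0,"rz":0}]' 0.45
python3 look.py w11 vial_red cal_weight buffer_bottle blue_tray
```

```text
[ 0.956 -0.246  0.   ] [ 0.85  -0.071  0.1  ]
[ 0.77  -0.272  0.   ] [ 0.697 -0.093  0.1  ]
[ 0.585 -0.298  0.   ] [ 0.545 -0.114  0.1  ]
[ 0.566 -0.83   0.   ] [ 0.529 -0.551  0.1  ]
time_s: 16.52
position: [0.648, -0.1377, 0.1515]
orientation: [[-0.004, 0.39, -0.921], [0.002, -0.921, -0.39], [-1.0, -0.004, 0.003]]
ft_force: [-0.3, 0.1, -0.2]
finger_gap: 0.0385
tcp [ 0.648  -0.1377  0.1515] gap 0.0385 t 16.5167 F [-0.3  0.1 -0.2]
vial_red 0.61 [282. 183. 298. 211.] [ 0.6549 -0.1457] [-0.1 -0.5  0.1  0.4] d_mm [ 6.9 -8. ]
cal_weight 0.61 [146. 138. 188. 176.] [ 0.6439 -0.0327] [-0.   0.9  0.  -0.8] d_mm [ -4.1 105.1]
buffer_bottle 0.9 [ 38. 204. 126. 284.] [0.5414 0.0188] [-2.  -2.1  1.1  5.1] d_mm [-106.6  156.6]
buffer_bottle 0.62 [ 44. 110.  82. 130.] [0.6529 0.0408] [-15.1 -18.3  53.6  31.9] d_mm [  5.  178.5]
blue_tray 0.78 [183. 298. 313. 370.] [ 0.4692 -0.1765  0.4214] 0.513
```

View pics/w11.png

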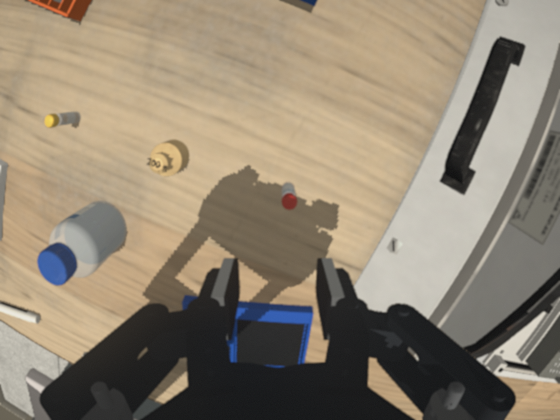

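Red vial at (289,195), 8 mm off the pad centre; the instrument's edge is well clear. Going halfway down, then one more look.

```bash
python3 -m pendant '[{"x":2,"y":-4,"z":-10,"rx":0,"ry":0,"rz":0},{"x":5,"y":-8,"z":-35,"rx":0,"ry":0,"rz":0},{"x":5,"y":-8,"z":-57,"rx":0,"ry":0,"rz":0},{"x":5,"y":-8,"z":-67,"rx":0,"ry":0,"rz":0},{"x":5,"y":-8,"z":-67,"rx":0,"ry":0,"rz":0},{"x":5,"y":-8,"z":-67,"rx":0,"ry":0,"rz":0}]' 0.45
python3 look.py - vial_red
```

```text
time_s: 17.27
position: [0.654, -0.1458, 0.0866]
orientation: [[-0.001, 0.391, -0.92], [0.0, -0.92, -0.391], [-1.0, -0.001, 0.001]]
ft_force: [0.5, 0.7, -0.3]
finger_gap: 0.0386
tcp [ 0.654  -0.1458  0.0866] gap 0.0386 t 17.2667 F [ 0.5  0.7 -0.3]
vial_red 0.92 [267. 208. 285. 247.] [ 0.6555 -0.1449] [-1.3 -2.9  1.3  1.6] d_mm [1.5 0.9]
vial_red 0.57 [  2. 118.  34. 140.] [0.6467 0.0791] [-13.2  -0.4   2.4   0.4] d_mm [ -7.3 225. ]
```

Good (1.5 mm). Commanded z is 85, so 60 down.

```bash
python3 -m pendant '[{"x":1,"y":1,"z":-15,"rx":0,"ry":0,"rz":0},{"x":1,"y":1,"z":-35,"rx":0,"ry":0,"rz":0},{"x":1,"y":1,"z":-50,"rx":0,"ry":0,"rz":0},{"x":1,"y":1,"z":-57,"rx":0,"ry":0,"rz":0},{"x":1,"y":1,"z":-60,"rx":0,"ry":0,"rz":0},{"x":1,"y":1,"z":-60,"rx":0,"ry":0,"rz":0},{"x":1,"y":1,"z":-60,"rx":0,"ry":0,"rz":0}]' 0.45
python3 -m pendant '[{"x":0,"y":0,"z":0,"rx":0,"ry":0,"rz":0},{"x":0,"y":0,"z":0,"rx":0,"ry":0,"rz":0},{"x":0,"y":0,"z":0,"rx":0,"ry":0,"rz":0},{"x":0,"y":0,"z":0,"rx":0,"ry":0,"rz":0},{"x":0,"y":0,"z":0,"rx":0,"ry":0,"rz":0},{"x":0,"y":0,"z":0,"rx":0,"ry":0,"rz":0},{"x":0,"y":0,"z":0,"rx":0,"ry":0,"rz":0},{"x":0,"y":0,"z":0,"rx":0,"ry":0,"rz":0}]' 0
python3 look.py - vial_red
```

```text
time_s: 17.95
position: [0.6559, -0.1454, 0.0278]
orientation: [[0.001, 0.391, -0.92], [-0.0, -0.92, -0.391], [-1.0, 0.001, -0.001]]
ft_force: [1.0, 0.3, 0.9]
finger_gap: 0.0384
time_s: 18.62
position: [0.6562, -0.1454, 0.0286]
orientation: [[0.002, 0.391, -0.92], [-0.0, -0.92, -0.391], [-1.0, 0.001, -0.001]]
ft_force: [-0.6, 0.4, 5.4]
finger_gap: 0.0103
tcp [ 0.6562 -0.1454  0.0286] gap 0.0103 t 18.6167 F [-0.6  0.4  5.4]
vial_red 0.58 [265. 239. 292. 304.] [ 0.6571 -0.146 ] [-0.9 -0.8  0.9  0.7] d_mm [ 0.8 -0.6]
```

```bash
python3 -m pendant '[{"x":0,"y":0,"z":8,"rx":0,"ry":0,"rz":0},{"x":0,"y":0,"z":28,"rx":0,"ry":0,"rz":0},{"x":0,"y":0,"z":60,"rx":0,"ry":0,"rz":0},{"x":-3,"y":8,"z":92,"rx":0,"ry":0,"rz":0},{"x":-10,"y":25,"z":120,"rx":0,"ry":0,"rz":0},{"x":-21,"y":53,"z":137,"rx":0,"ry":0,"rz":0},{"x":-35,"y":88,"z":140,"rx":0,"ry":0,"rz":0},{"x":-49,"y":124,"z":140,"rx":0,"ry":0,"rz":0},{"x":-63,"y":160,"z":140,"rx":0,"ry":0,"rz":0},{"x":-78,"y":196,"z":140,"rx":0,"ry":0,"rz":0},{"x":-92,"y":232,"z":140,"rx":0,"ry":0,"rz":0},{"x":-107,"y":268,"z":140,"rx":0,"ry":0,"rz":0},{"x":-121,"y":304,"z":140,"rx":0,"ry":0,"rz":0},{"x":-135,"y":340,"z":140,"rx":0,"ry":0,"rz":0},{"x":-149,"y":375,"z":140,"rx":0,"ry":0,"rz":0},{"x":-161,"y":404,"z":140,"rx":0,"ry":0,"rz":0},{"x":-169,"y":425,"z":140,"rx":0,"ry":0,"rz":0},{"x":-173,"y":435,"z":140,"rx":0,"ry":0,"rz":0},{"x":-174,"y":437,"z":140,"rx":0,"ry":0,"rz":0},{"x":-174,"y":437,"z":138,"rx":0,"ry":0,"rz":0}]'
python3 -m pendant '[{"x":0,"y":0,"z":-10,"rx":0,"ry":0,"rz":0},{"x":0,"y":0,"z":-30,"rx":0,"ry":0,"rz":0},{"x":0,"y":0,"z":-60,"rx":0,"ry":0,"rz":0},{"x":0,"y":0,"z":-87,"rx":0,"ry":0,"rz":0},{"x":0,"y":0,"z":-105,"rx":0,"ry":0,"rz":0},{"x":0,"y":0,"z":-114,"rx":0,"ry":0,"rz":0},{"x":0,"y":0,"z":-116,"rx":0,"ry":0,"rz":0},{"x":0,"y":0,"z":-116,"rx":0,"ry":0,"rz":0}]'
python3 look.py w12 vial_red@0.022
```

```text
time_s: 20.38
position: [0.4815, 0.2917, 0.1655]
orientation: [[0.001, 0.392, -0.92], [-0.0, -0.92, -0.392], [-1.0, 0.001, -0.0]]
ft_force: [-0.3, 0.8, -0.3]
finger_gap: 0.01
time_s: 21.05
position: [0.4816, 0.2909, 0.0487]
orientation: [[-0.001, 0.39, -0.921], [-0.001, -0.921, -0.39], [-1.0, 0.0, 0.001]]
ft_force: [-0.2, 0.2, 1.3]
finger_gap: 0.01
tcp [0.4816 0.2909 0.0487] gap 0.01 t 21.05 F [-0.2  0.2  1.3]
vial_red 0.9 [266. 241. 290. 302.] [0.4837 0.2909] [-2.5 -3.5  2.6  2.3] d_mm [2.1 0.1]
vial_red 0.42 [546. 259. 560. 306.] [0.5427 0.0841] [-5.2  1.3 30.2 -0.9] d_mm [  61.1 -206.7]
```

View pics/w12.png

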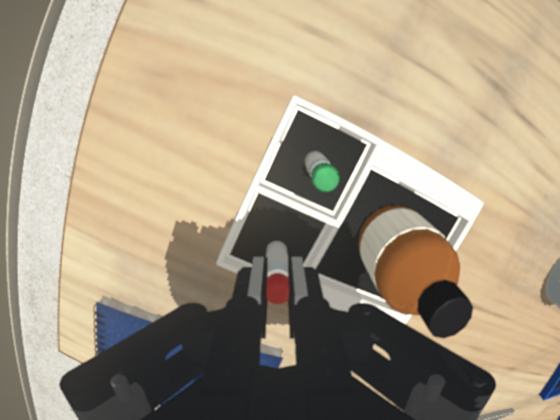

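Red is over the empty small well (base (277,243)); green (318,170) and amber are upright in theirs. Lowering and releasing.

```bash
python3 -m pendant '[{"x":0,"y":0,"z":-7,"rx":0,"ry":0,"rz":0},{"x":0,"y":0,"z":-13,"rx":0,"ry":0,"rz":0},{"x":0,"y":0,"z":-16,"rx":0,"ry":0,"rz":0},{"x":0,"y":0,"z":-17,"rx":0,"ry":0,"rz":0},{"x":0,"y":0,"z":-18,"rx":0,"ry":0,"rz":0},{"x":0,"y":0,"z":-18,"rx":0,"ry":0,"rz":0}]'
python3 -m pendant '[{"x":0,"y":0,"z":0,"rx":0,"ry":0,"rz":0},{"x":0,"y":0,"z":0,"rx":0,"ry":0,"rz":0},{"x":0,"y":0,"z":0,"rx":0,"ry":0,"rz":0},{"x":0,"y":0,"z":0,"rx":0,"ry":0,"rz":0},{"x":0,"y":0,"z":0,"rx":0,"ry":0,"rz":0},{"x":0,"y":0,"z":12,"rx":0,"ry":0,"rz":0},{"x":0,"y":0,"z":35,"rx":0,"ry":0,"rz":0},{"x":0,"y":0,"z":70,"rx":0,"ry":0,"rz":0},{"x":0,"y":0,"z":105,"rx":0,"ry":0,"rz":0},{"x":0,"y":0,"z":128,"rx":0,"ry":0,"rz":0},{"x":0,"y":0,"z":135,"rx":0,"ry":0,"rz":0}]' 0.35
python3 look.py w13 vial_red@0.004 vial_green@0.004 amber_bottle@0.004
```

```text
time_s: 21.65
position: [0.4819, 0.2921, 0.0326]
orientation: [[0.0, 0.391, -0.92], [0.0, -0.92, -0.391], [-1.0, 0.0, -0.0]]
ft_force: [-2.4, -1.4, 7.4]
finger_gap: 0.01
time_s: 22.57
position: [0.4841, 0.293, 0.173]
orientation: [[0.009, 0.391, -0.92], [0.004, -0.92, -0.391], [-1.0, -0.0, -0.01]]
ft_force: [0.7, 0.6, 1.4]
finger_gap: 0.0296
tcp [0.4841 0.293  0.173 ] gap 0.0296 t 22.5667 F [0.7 0.6 1.4]
vial_red 0.51 [270. 187. 286. 212.] [0.4823 0.2909] [ 0.4 -1.1 -0.4  0.9] d_mm [-1.8 -2.2]
vial_green 0.52 [297. 139. 309. 156.] [0.5347 0.2911] [-3.8 -1.7  1.5  1.1] d_mm [50.6 -1.9]
vial_green 0.28 [239. 106. 416. 265.] [0.4861 0.1593] [146.8 124.2  -3.2  -4.8] d_mm [   2.  -133.8]
amber_bottle 0.96 [329. 173. 389. 236.] [0.51  0.223] [-0.6 -2.6  0.5  1.3] d_mm [ 25.9 -70. ]
amber_bottle 0.32 [496. 130. 528. 151.] [0.6592 0.0789] [ -1.4 -22.7  42.7   3.3] d_mm [ 175.1 -214.2]
```

```bash
python3 -m pendant '[{"x":7,"y":-13,"z":0,"rx":0,"ry":0,"rz":0},{"x":20,"y":-40,"z":0,"rx":0,"ry":0,"rz":0},{"x":37,"y":-74,"z":0,"rx":0,"ry":0,"rz":0},{"x":54,"y":-108,"z":0,"rx":0,"ry":0,"rz":0},{"x":71,"y":-142,"z":0,"rx":0,"ry":0,"rz":0},{"x":88,"y":-176,"z":0,"rx":0,"ry":0,"rz":0},{"x":105,"y":-210,"z":0,"rx":0,"ry":0,"rz":0},{"x":122,"y":-244,"z":0,"rx":0,"ry":0,"rz":0},{"x":138,"y":-276,"z":-5,"rx":0,"ry":0,"rz":0},{"x":151,"y":-302,"z":-15,"rx":0,"ry":0,"rz":0},{"x":159,"y":-318,"z":-35,"rx":0,"ry":0,"rz":0},{"x":162,"y":-324,"z":-55,"rx":0,"ry":0,"rz":0},{"x":162,"y":-324,"z":-64,"rx":0,"ry":0,"rz":0},{"x":162,"y":-324,"z":-64,"rx":0,"ry":0,"rz":0}]' 0.7
python3 look.py w14 cal_weight blue_tray buffer_bottle vial_yellow
```

```text
time_s: 23.93
position: [0.6397, -0.0318, 0.0963]
orientation: [[-0.01, 0.39, -0.921], [0.002, -0.921, -0.39], [-1.0, -0.006, 0.009]]
ft_force: [-2.3, 0.7, 0.3]
finger_gap: 0.0599
tcp [ 0.6397 -0.0318  0.0963] gap 0.0599 t 23.9333 F [-2.3  0.7  0.3]
cal_weight 0.62 [260. 188. 303. 242.] [ 0.6433 -0.0335] [ 0.  -0.1 -0.   0.1] d_mm [ 3.6 -1.7]
blue_tray 0.73 [274. 355. 407. 403.] [ 0.4653 -0.173   0.2694] 0.826
buffer_bottle 0.65 [108. 142. 152. 174.] [0.656  0.1083] [-93.2 -50.8   1.5   9.1] d_mm [ 16.3 140.1]
buffer_bottle 0.62 [132. 258. 197. 382.] [0.5451 0.0116] [-2.4 -0.8 24.2  4.2] d_mm [-94.6  43.5]
vial_yellow 0.68 [110. 143. 150. 176.] [0.6423 0.0818] [-1.1  3.   1.6 -1.2] d_mm [  2.6 113.6]
```

```bash
python3 -m pendant '[{"x":0,"y":-1,"z":-12,"rx":0,"ry":0,"rz":0},{"x":0,"y":-2,"z":-35,"rx":0,"ry":0,"rz":0},{"x":0,"y":-2,"z":-60,"rx":0,"ry":0,"rz":0},{"x":0,"y":-2,"z":-77,"rx":0,"ry":0,"rz":0},{"x":0,"y":-2,"z":-85,"rx":0,"ry":0,"rz":0},{"x":0,"y":-2,"z":-89,"rx":0,"ry":0,"rz":0},{"x":0,"y":-2,"z":-89,"rx":0,"ry":0,"rz":0},{"x":0,"y":-2,"z":-89,"rx":0,"ry":0,"rz":0},{"x":0,"y":-2,"z":-89,"rx":0,"ry":0,"rz":0}]'
python3 -m pendant '[{"x":0,"y":0,"z":0,"rx":0,"ry":0,"rz":0},{"x":0,"y":0,"z":0,"rx":0,"ry":0,"rz":0},{"x":0,"y":0,"z":0,"rx":0,"ry":0,"rz":0},{"x":0,"y":0,"z":0,"rx":0,"ry":0,"rz":0},{"x":0,"y":0,"z":0,"rx":0,"ry":0,"rz":0},{"x":0,"y":0,"z":0,"rx":0,"ry":0,"rz":0},{"x":0,"y":0,"z":0,"rx":0,"ry":0,"rz":0},{"x":0,"y":0,"z":0,"rx":0,"ry":0,"rz":0}]' 0
python3 look.py w15 cal_weight
```

```text
time_s: 24.93
position: [0.6448, -0.0344, 0.0151]
orientation: [[0.003, 0.391, -0.92], [-0.0, -0.92, -0.391], [-1.0, 0.002, -0.003]]
ft_force: [0.3, -0.1, 0.4]
finger_gap: 0.0598
time_s: 25.6
position: [0.6444, -0.0343, 0.0147]
orientation: [[0.002, 0.391, -0.92], [-0.0, -0.92, -0.391], [-1.0, 0.001, -0.002]]
ft_force: [-0.7, 0.8, 6.1]
finger_gap: 0.027
tcp [ 0.6444 -0.0343  0.0147] gap 0.027 t 25.6 F [-0.7  0.8  6.1]
cal_weight 0.95 [246. 232. 304. 324.] [ 0.6451 -0.0332] [-3.   0.   3.   0.1] d_mm [0.7 1.1]
```

View pics/w15.png

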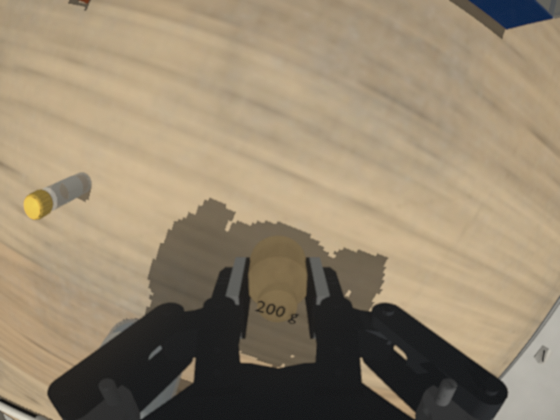

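The weight (275,280) is held straight, but the TCP settled at 14.7 mm, so the tips may be at about 17 mm. I'll regrip 3 mm lower.

```bash
python3 -m pendant '[{"x":0,"y":0,"z":0,"rx":0,"ry":0,"rz":0},{"x":0,"y":0,"z":0,"rx":0,"ry":0,"rz":0},{"x":0,"y":0,"z":-2,"rx":0,"ry":0,"rz":0},{"x":0,"y":0,"z":-3,"rx":0,"ry":0,"rz":0},{"x":0,"y":0,"z":-3,"rx":0,"ry":0,"rz":0},{"x":0,"y":0,"z":-3,"rx":0,"ry":0,"rz":0}]' 0.5
python3 -m pendant '[{"x":0,"y":0,"z":0,"rx":0,"ry":0,"rz":0},{"x":0,"y":0,"z":0,"rx":0,"ry":0,"rz":0},{"x":0,"y":0,"z":0,"rx":0,"ry":0,"rz":0},{"x":0,"y":0,"z":0,"rx":0,"ry":0,"rz":0},{"x":0,"y":0,"z":0,"rx":0,"ry":0,"rz":0},{"x":0,"y":0,"z":0,"rx":0,"ry":0,"rz":0},{"x":0,"y":0,"z":0,"rx":0,"ry":0,"rz":0}]' 0
python3 -m pendant '[{"x":0,"y":0,"z":5,"rx":0,"ry":0,"rz":0},{"x":0,"y":0,"z":15,"rx":0,"ry":0,"rz":0},{"x":0,"y":0,"z":25,"rx":0,"ry":0,"rz":0},{"x":0,"y":0,"z":30,"rx":0,"ry":0,"rz":0},{"x":0,"y":0,"z":30,"rx":0,"ry":0,"rz":0}]'
python3 look.py w16 cal_weight@0.03
```

```text
time_s: 26.2
position: [0.643, -0.0342, 0.0097]
orientation: [[-0.001, 0.391, -0.92], [0.0, -0.92, -0.391], [-1.0, -0.001, 0.001]]
ft_force: [0.5, 0.3, -0.4]
finger_gap: 0.0428
time_s: 26.78
position: [0.6436, -0.0343, 0.0105]
orientation: [[0.0, 0.391, -0.92], [-0.0, -0.92, -0.391], [-1.0, 0.0, -0.0]]
ft_force: [0.9, 0.5, 0.9]
finger_gap: 0.027
time_s: 27.2
position: [0.645, -0.0344, 0.043]
orientation: [[0.004, 0.391, -0.92], [-0.001, -0.92, -0.391], [-1.0, 0.002, -0.003]]
ft_force: [-0.3, -0.3, -2.2]
finger_gap: 0.0275
tcp [ 0.645  -0.0344  0.043 ] gap 0.0275 t 27.2 F [-0.3 -0.3 -2.2]
cal_weight 0.92 [246. 237. 306. 329.] [ 0.6444 -0.0346] [-1.6 -0.2  1.6  0.3] d_mm [-0.6 -0.1]
```

```bash
python3 -m pendant '[{"x":-5,"y":-3,"z":8,"rx":0,"ry":0,"rz":0},{"x":-18,"y":-10,"z":18,"rx":0,"ry":0,"rz":0},{"x":-38,"y":-21,"z":20,"rx":0,"ry":0,"rz":0},{"x":-60,"y":-34,"z":20,"rx":0,"ry":0,"rz":0},{"x":-85,"y":-48,"z":20,"rx":0,"ry":0,"rz":0},{"x":-110,"y":-62,"z":20,"rx":0,"ry":0,"rz":0},{"x":-132,"y":-74,"z":20,"rx":0,"ry":0,"rz":0},{"x":-149,"y":-84,"z":20,"rx":0,"ry":0,"rz":0},{"x":-159,"y":-89,"z":15,"rx":0,"ry":0,"rz":0},{"x":-162,"y":-91,"z":5,"rx":0,"ry":0,"rz":0},{"x":-162,"y":-91,"z":-5,"rx":0,"ry":0,"rz":0},{"x":-162,"y":-91,"z":-8,"rx":0,"ry":0,"rz":0},{"x":-162,"y":-91,"z":-8,"rx":0,"ry":0,"rz":0}]'
python3 look.py w17 cal_weight@0.022 blue_tray
```

```text
time_s: 28.38
position: [0.4807, -0.1243, 0.0304]
orientation: [[-0.003, 0.392, -0.92], [0.002, -0.92, -0.392], [-1.0, -0.003, 0.002]]
ft_force: [-1.2, 0.1, -2.4]
finger_gap: 0.0271
tcp [ 0.4807 -0.1243  0.0304] gap 0.0271 t 28.3833 F [-1.2  0.1 -2.4]
cal_weight 0.6 [246. 237. 306. 327.] [ 0.4824 -0.1233] [-3.2 -1.8  3.1  4.8] d_mm [1.6 1. ]
blue_tray 0.88 [226. 197. 470. 368.] [ 0.4688 -0.1747  0.3269] 0.417
```

View pics/w17.png

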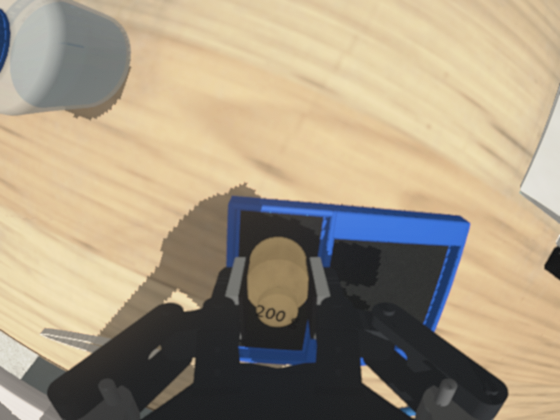

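The weight (277,265) sits over the far small well of the blue tray. I'll check the fit by projection, since the divider is hidden.

Run:
```python
from loc import *
s=manip.sense();x,y,a=.469,-.174,.322;c,sn=np.cos(a),np.sin(a)
im=cv2.imread("pics/w17.png")
def W(u,v,z):return (x+c*u-sn*v,y+sn*u+c*v,z)
for (u,v,h) in((.027,.042,.025),(-.027,.042,.025),(0,-.027,.04)):
    for z,col in((.014,(0,255,255)),):
        p=proj("wrist",np.array([W(u+i*h,v+j*h,z) for i,j in((-1,-1),(1,-1),(1,1),(-1,1))]),s);cv2.polylines(im,[p.round().astype(np.int32)],True,col,1)
b=proj("wrist",np.array([(.4814+.015*np.cos(t),-.1246+.015*np.sin(t),.004) for t in A]),s);cv2.polylines(im,[b.round().astype(np.int32)],True,(0,0,255),1)
cv2.imwrite("pics/w17b.png",im)
```

```text
(no output)
```

View pics/w17b.png

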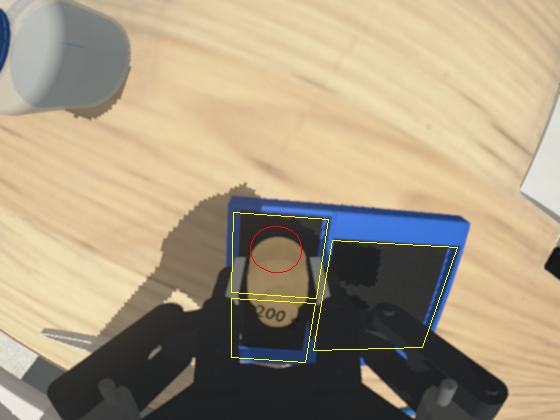

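The overlay matches the tray: the weight's footprint (275,250) lies inside the far small well. Lowering and releasing.

```bash
python3 -m pendant '[{"x":0,"y":0,"z":-6,"rx":0,"ry":0,"rz":0},{"x":0,"y":0,"z":-12,"rx":0,"ry":0,"rz":0},{"x":0,"y":0,"z":-15,"rx":0,"ry":0,"rz":0},{"x":0,"y":0,"z":-16,"rx":0,"ry":0,"rz":0},{"x":0,"y":0,"z":-17,"rx":0,"ry":0,"rz":0},{"x":0,"y":0,"z":-18,"rx":0,"ry":0,"rz":0},{"x":0,"y":0,"z":-18,"rx":0,"ry":0,"rz":0}]'
python3 -m pendant '[{"x":0,"y":0,"z":0,"rx":0,"ry":0,"rz":0},{"x":0,"y":0,"z":0,"rx":0,"ry":0,"rz":0},{"x":0,"y":0,"z":0,"rx":0,"ry":0,"rz":0},{"x":0,"y":0,"z":0,"rx":0,"ry":0,"rz":0},{"x":0,"y":0,"z":0,"rx":0,"ry":0,"rz":0},{"x":0,"y":0,"z":12,"rx":0,"ry":0,"rz":0},{"x":0,"y":0,"z":35,"rx":0,"ry":0,"rz":0},{"x":0,"y":0,"z":70,"rx":0,"ry":0,"rz":0},{"x":0,"y":0,"z":110,"rx":0,"ry":0,"rz":0},{"x":0,"y":0,"z":148,"rx":0,"ry":0,"rz":0},{"x":0,"y":0,"z":170,"rx":0,"ry":0,"rz":0},{"x":0,"y":0,"z":178,"rx":0,"ry":0,"rz":0}]' 0.5
python3 look.py w18 cal_weight@0.004 blue_tray buffer_bottle
```

```text
time_s: 29.12
position: [0.4816, -0.1253, 0.0145]
orientation: [[0.0, 0.391, -0.92], [-0.0, -0.92, -0.391], [-1.0, 0.0, -0.0]]
ft_force: [0.1, 0.3, -2.1]
finger_gap: 0.0279
time_s: 30.12
position: [0.4838, -0.1262, 0.1989]
orientation: [[0.009, 0.391, -0.92], [-0.004, -0.92, -0.391], [-1.0, 0.007, -0.007]]
ft_force: [0.2, -0.6, 1.2]
finger_gap: 0.0427
tcp [ 0.4838 -0.1262  0.1989] gap 0.0427 t 30.1167 F [ 0.2 -0.6  1.2]
cal_weight 0.77 [258. 169. 289. 204.] [ 0.4823 -0.1241] [ 0.6  0.3 -0.6 -0.3] d_mm [-1.6  2.1]
blue_tray 0.9 [243. 156. 379. 266.] [ 0.4689 -0.1736  0.3109] 0.105
buffer_bottle 0.75 [117.  46. 194. 106.] [0.5447 0.0165] [-1.7 -1.8  4.7  1.6] d_mm [ 60.8 142.7]
```

```bash
python3 -m pendant '[{"x":5,"y":12,"z":0,"rx":0,"ry":0,"rz":0},{"x":15,"y":36,"z":0,"rx":0,"ry":0,"rz":0},{"x":28,"y":66,"z":0,"rx":0,"ry":0,"rz":0},{"x":41,"y":97,"z":0,"rx":0,"ry":0,"rz":0},{"x":52,"y":123,"z":0,"rx":0,"ry":0,"rz":0},{"x":59,"y":139,"z":0,"rx":0,"ry":0,"rz":0},{"x":61,"y":145,"z":0,"rx":0,"ry":0,"rz":0},{"x":61,"y":145,"z":0,"rx":0,"ry":0,"rz":0},{"x":61,"y":145,"z":0,"rx":0,"ry":0,"rz":0}]' 1
python3 look.py w19 buffer_bottle
```

```text
time_s: 31.07
position: [0.5413, 0.0195, 0.1904]
orientation: [[-0.003, 0.391, -0.92], [-0.0, -0.92, -0.391], [-1.0, -0.001, 0.003]]
ft_force: [-0.4, -1.5, -0.7]
finger_gap: 0.0853
tcp [0.5413 0.0195 0.1904] gap 0.0853 t 31.0667 F [-0.4 -1.5 -0.7]
buffer_bottle 0.6 [247. 152. 309. 230.] [0.5457 0.0206] [-2.3 -0.2  2.3  0.2] d_mm [4.3 1.1]
```

```bash
python3 -m pendant '[{"x":1,"y":0,"z":-15,"rx":0,"ry":0,"rz":0},{"x":2,"y":0,"z":-42,"rx":0,"ry":0,"rz":0},{"x":2,"y":0,"z":-75,"rx":0,"ry":0,"rz":0},{"x":2,"y":0,"z":-108,"rx":0,"ry":0,"rz":0},{"x":2,"y":0,"z":-132,"rx":0,"ry":0,"rz":0},{"x":2,"y":0,"z":-147,"rx":0,"ry":0,"rz":0},{"x":2,"y":0,"z":-153,"rx":0,"ry":0,"rz":0},{"x":2,"y":0,"z":-154,"rx":0,"ry":0,"rz":0},{"x":2,"y":0,"z":-154,"rx":0,"ry":0,"rz":0},{"x":2,"y":0,"z":-154,"rx":0,"ry":0,"rz":0}]' 1
python3 -m pendant '[{"x":0,"y":0,"z":0,"rx":0,"ry":0,"rz":0},{"x":0,"y":0,"z":0,"rx":0,"ry":0,"rz":0},{"x":0,"y":0,"z":0,"rx":0,"ry":0,"rz":0},{"x":0,"y":0,"z":0,"rx":0,"ry":0,"rz":0},{"x":0,"y":0,"z":0,"rx":0,"ry":0,"rz":0},{"x":0,"y":0,"z":0,"rx":0,"ry":0,"rz":0},{"x":0,"y":0,"z":0,"rx":0,"ry":0,"rz":0},{"x":0,"y":0,"z":0,"rx":0,"ry":0,"rz":0},{"x":0,"y":0,"z":0,"rx":0,"ry":0,"rz":0}]' 0
python3 look.py w20 buffer_bottle
```

```text
time_s: 32.0
position: [0.5457, 0.0193, 0.0401]
orientation: [[0.003, 0.391, -0.921], [-0.0, -0.921, -0.391], [-1.0, 0.001, -0.003]]
ft_force: [-0.3, -0.2, -0.0]
finger_gap: 0.0853
time_s: 32.75
position: [0.5457, 0.0197, 0.0398]
orientation: [[0.003, 0.391, -0.92], [-0.0, -0.92, -0.391], [-1.0, 0.001, -0.002]]
ft_force: [-0.5, 0.1, 6.4]
finger_gap: 0.0549
tcp [0.5457 0.0197 0.0398] gap 0.0549 t 32.75 F [-0.5  0.1  6.4]
buffer_bottle 0.87 [216. 202. 340. 366.] [0.5441 0.018 ] [-3.9 -1.   5.8 31.6] d_mm [-1.6 -1.7]
```

```bash
python3 -m pendant '[{"x":0,"y":0,"z":8,"rx":0,"ry":0,"rz":0},{"x":0,"y":0,"z":25,"rx":0,"ry":0,"rz":0},{"x":0,"y":0,"z":50,"rx":0,"ry":0,"rz":0},{"x":-2,"y":-5,"z":73,"rx":0,"ry":0,"rz":0},{"x":-6,"y":-19,"z":87,"rx":0,"ry":0,"rz":0},{"x":-13,"y":-42,"z":90,"rx":0,"ry":0,"rz":0},{"x":-22,"y":-72,"z":90,"rx":0,"ry":0,"rz":0},{"x":-32,"y":-104,"z":90,"rx":0,"ry":0,"rz":0},{"x":-42,"y":-136,"z":90,"rx":0,"ry":0,"rz":0},{"x":-51,"y":-166,"z":90,"rx":0,"ry":0,"rz":0},{"x":-59,"y":-192,"z":90,"rx":0,"ry":0,"rz":0},{"x":-64,"y":-210,"z":88,"rx":0,"ry":0,"rz":0},{"x":-67,"y":-219,"z":80,"rx":0,"ry":0,"rz":0},{"x":-67,"y":-220,"z":65,"rx":0,"ry":0,"rz":0},{"x":-67,"y":-220,"z":48,"rx":0,"ry":0,"rz":0},{"x":-67,"y":-220,"z":37,"rx":0,"ry":0,"rz":0},{"x":-67,"y":-220,"z":34,"rx":0,"ry":0,"rz":0},{"x":-67,"y":-220,"z":34,"rx":0,"ry":0,"rz":0}]'
python3 - <<'E'
from loc import *
s=manip.sense();print(s["position"]);x,y,a=.469,-.174,.318;c,sn=np.cos(a),np.sin(a)
im=camera("wrist");print([(d["bbox"],fit("buffer_bottle",{"wrist":d["bbox"]},(.477,-.2),.034,s)) for d in find_in("wrist","buffer_bottle")[:1]])
def W(u,v,z):return (x+c*u-sn*v,y+sn*u+c*v,z)
for (u,v,h) in((.027,.042,.025),(-.027,.042,.025),(0,-.027,.04)):
    p=proj("wrist",np.array([W(u+i*h,v+j*h,.014) for i,j in((-1,-1),(1,-1),(1,1),(-1,1))]),s);cv2.polylines(im,[p.round().astype(np.int32)],True,(0,255,255),1)
b=proj("wrist",np.array([(s["position"][0]+.028*np.cos(t),s["position"][1]+.028*np.sin(t),.004) for t in A]),s);cv2.polylines(im,[b.round().astype(np.int32)],True,(0,0,255),1)
cv2.imwrite("pics/w21.png",im)
E
```

```text
time_s: 34.35
position: [0.4764, -0.199, 0.0705]
orientation: [[-0.003, 0.392, -0.92], [0.002, -0.92, -0.392], [-1.0, -0.003, 0.002]]
ft_force: [-0.7, -0.9, -1.4]
finger_gap: 0.055
[ 0.47635871 -0.19900729  0.07051374]
[([217.6, 202.5, 340.4, 366.1], (array([ 0.47551127, -0.20183416]), array([-4.1, -0.8,  9.2, 38. ])))]
```

View pics/w21.png

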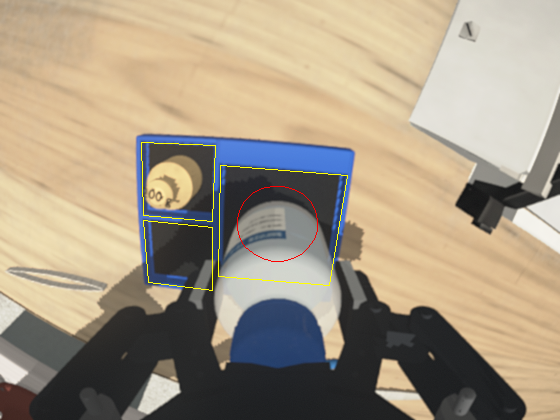

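The bottle's footprint (277,225) is centred in the large well's rim; the weight stands in the far small well (175,183). Lowering, checking contact, then releasing.

```bash
python3 -m pendant '[{"x":0,"y":0,"z":-8,"rx":0,"ry":0,"rz":0},{"x":0,"y":0,"z":-18,"rx":0,"ry":0,"rz":0},{"x":0,"y":0,"z":-25,"rx":0,"ry":0,"rz":0},{"x":0,"y":0,"z":-28,"rx":0,"ry":0,"rz":0},{"x":0,"y":0,"z":-29,"rx":0,"ry":0,"rz":0},{"x":0,"y":0,"z":-30,"rx":0,"ry":0,"rz":0},{"x":0,"y":0,"z":-31,"rx":0,"ry":0,"rz":0},{"x":0,"y":0,"z":-31,"rx":0,"ry":0,"rz":0}]'
```

```text
time_s: 35.12
position: [0.4776, -0.2002, 0.0439]
orientation: [[-0.002, 0.391, -0.92], [0.001, -0.92, -0.391], [-1.0, -0.001, 0.001]]
ft_force: [-8.5, 4.0, 16.4]
finger_gap: 0.055
```

Contact at the expected height (4 mm above the pick height). Releasing and backing off.

```bash
python3 -m pendant '[{"x":0,"y":0,"z":1,"rx":0,"ry":0,"rz":0},{"x":0,"y":0,"z":2,"rx":0,"ry":0,"rz":0},{"x":0,"y":0,"z":2,"rx":0,"ry":0,"rz":0},{"x":0,"y":0,"z":2,"rx":0,"ry":0,"rz":0},{"x":0,"y":0,"z":2,"rx":0,"ry":0,"rz":0},{"x":0,"y":0,"z":2,"rx":0,"ry":0,"rz":0},{"x":0,"y":0,"z":12,"rx":0,"ry":0,"rz":0},{"x":0,"y":0,"z":35,"rx":0,"ry":0,"rz":0},{"x":0,"y":0,"z":70,"rx":0,"ry":0,"rz":0},{"x":0,"y":0,"z":110,"rx":0,"ry":0,"rz":0},{"x":0,"y":0,"z":145,"rx":0,"ry":0,"rz":0},{"x":0,"y":-10,"z":165,"rx":0,"ry":0,"rz":0},{"x":-10,"y":-30,"z":170,"rx":0,"ry":0,"rz":0},{"x":-20,"y":-60,"z":170,"rx":0,"ry":0,"rz":0},{"x":-30,"y":-80,"z":170,"rx":0,"ry":0,"rz":0},{"x":-30,"y":-85,"z":170,"rx":0,"ry":0,"rz":0},{"x":-30,"y":-85,"z":170,"rx":0,"ry":0,"rz":0},{"x":-30,"y":-85,"z":170,"rx":0,"ry":0,"rz":0}]' 0.78
python3 look.py w22 buffer_bottle@0.004 cal_weight@0.004 blue_tray
python3 - <<'E'
from loc import *
a=camera("side")
for n,z in(("amber_bottle",.004),("buffer_bottle",.004),("cal_weight",.004),("vial_red",.004),("vial_green",.004),("vial_yellow",0)):
    for d in find_in("side",n)[:2]: print(n,round(d["score"],2),np.round(d["bbox"]),*fit(n,{"side":d["bbox"]},(.5,0.),z))
cv2.imwrite("pics/final.png",cv2.resize(a[140:400,140:420],None,fx=2,fy=2,interpolation=cv2.INTER_CUBIC))
E
```

```text
time_s: 36.62
position: [0.4475, -0.2849, 0.2115]
orientation: [[0.0, 0.391, -0.921], [0.001, -0.921, -0.391], [-1.0, -0.0, -0.0]]
ft_force: [1.1, 0.2, -0.3]
finger_gap: 0.0663
tcp [ 0.4475 -0.2849  0.2115] gap 0.0663 t 36.6167 F [ 1.1  0.2 -0.3]
buffer_bottle 0.79 [173. 102. 241. 159.] [ 0.477  -0.2026] [-1.4 -2.2  2.2  4. ] d_mm [29.5 82.3]
cal_weight 0.78 [133.  83. 168. 112.] [ 0.4824 -0.1254] [-1.1  0.   1.2 -0. ] d_mm [ 34.9 159.5]
blue_tray 0.91 [126.  71. 259. 182.] [ 0.4701 -0.1728  0.3194] 0.345
amber_bottle 0.8 [252. 262. 286. 325.] [0.50750079 0.22564048] [ 0.7  0.7 -0.7 -0.5]
buffer_bottle 0.84 [324. 130. 354. 180.] [ 0.47336505 -0.2019416 ] [ 0.4 -1.9 -0.4  1.3]
cal_weight 0.5 [320. 175. 332. 199.] [ 0.48246894 -0.11253945] [-1.7 -1.2  1.6  0.9]
vial_red 0.78 [272. 326. 282. 359.] [0.47699138 0.29831902] [ 0.2  1.1 -0.2 -1. ]
vial_green 0.62 [320. 131. 353. 183.] [ 0.4563323  -0.18539587] [20.8 27.4 -4.1 -2.3]
vial_green 0.52 [234. 318. 244. 345.] [0.53217433 0.29239046] [ 0.1 -1.9 -0.1  1.7]
vial_yellow 0.51 [212. 224. 220. 248.] [0.64192458 0.09211289] [-0.5 -0.8  0.5  0.7]
```

View pics/final.png

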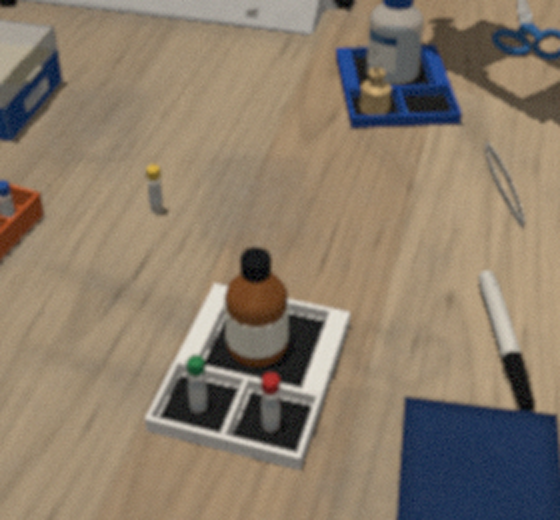

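The final picture shows every item upright in its own well: amber (256,320), green (197,390) and red (270,405) in the white tray, the buffer bottle (397,40) and the weight (375,95) in the blue tray. Yellow (154,190) is still standing and the robot is clear.

```bash
python3 -c "
from bench import manip
print(manip.sign_off())"
```

```text
the job is handed in; nothing more can be done
None
```

Both kits are made up and the job is handed in, at about 37 s of the 138 s allowed. The last picture from the side camera shows everything upright:

- **White tray:** the brown bottle is in the large well, and the red and green vials each have a small well.
- **Blue tray:** the blue-capped bottle is in the large well and the brass weight is in the small well on the +x side.
- **Left alone:** the yellow vial stands where it was.

**Order:** I did not follow the order in which the things are listed. I placed the brown bottle, green vial, red vial, weight, then the blue-capped bottle, because the task named no sequence and the weight was easier to place before the tall bottle.

**Regrips:** I gripped the brown bottle and the weight twice each, because the first hold was a little too high.

**Setting down:** The blue-capped bottle met the floor with about 16 N, the highest force I read. The weight still showed its own load just before release, so it may have settled the last millimetre or two.

**Final checks:** The wrist and side cameras agree within about 4 mm on the blue-capped bottle, but differ by about 13 mm on the weight, whose side-camera detection scored low (0.5). The side camera's best "green vial" match was the blue-capped bottle; its second match was the real vial, in its well.

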